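# Mount a toroid coil on its chassis stud between two rubber pads

### The job

Mount the wound toroid coil on the stud of the aluminium chassis: thread onto the stud, from the bottom up, the large rubber pad, the toroid coil, the small rubber pad and last the steel clamping disc with its hub upward, each lying flat on the one below. Let go of everything, and do not shift or tip the two capacitors that stand on the chassis.

Things in the scene. Friction and masses are not known exactly. Their poses are not given: they have to be found in the camera images.
- chassis: Low upside-down tray of aluminium sheet on rubber feet, fixed to the desk: 110 mm along its x, 160 mm along its y, top 26 mm above the desk. Origin at the centre of its underside, on the desk; z up. A steel stud rises from the middle of its top. A loose capacitor stands on either side of the stud, about 58 mm off along the chassis's +y and -y; along its x both sides of the stud are free.
- stud_foot (a point): Centre of the stud's foot on the chassis top, 26 mm above the desk; z points up along the stud, axes as the chassis's. The steel stud is 6 mm in diameter and 53 mm tall above this point (tip 79 mm above the desk); its last 7 mm taper to a tip 2.4 mm wide.
- pad_large: Large flat black rubber pad, a ring lying flat: 54 mm outside diameter, 10 mm thick, round hole 14 mm wide through the middle. Origin at the centre of its underside; z up. 30 g.
- toroid: Ring-shaped choke coil lying flat, green core wound with copper wire: about 43 mm outside diameter (40 mm between the fingers, the wires give a little), stacks 15 mm high, hole 14 mm wide through the middle. Origin at the centre of its underside; z up. 60 g.
- pad_small: Small flat black rubber pad, a ring lying flat: 34 mm outside diameter, 8 mm thick, round hole 14 mm wide through the middle. Origin at the centre of its underside; z up. 15 g.
- clamp_disc: Steel clamping disc lying flat, hub upward: flange 50 mm in diameter and 4 mm thick, with a round hub 26 mm in diameter on top of it up to 14 mm above the underside, hole 14 mm wide right through. Origin at the centre of its underside; z up. Grip it by the hub. 80 g.
- cap_silver: Silver-grey electrolytic can standing upright, loose, on the chassis: 29 mm diameter, 53 mm tall, origin at the centre of its underside. To be left alone.
- cap_dark: Dark blue electrolytic can standing upright, loose, on the chassis: 35 mm diameter, 60 mm tall, origin at the centre of its underside. To be left alone.
Mind the look-alikes: they are no part of the job. What is shaped like the pad_large but brown is not meant. What is shaped like the toroid but brown is not meant.

How it is judged:
At the end, for the whole second after the job is handed in: On the stud, bottom up: large pad, toroid, small pad, clamping disc (hub up); each within 8 mm of the stud axis, underside within 3 mm of 0, 10, 25 and 33 mm above the chassis top, flat within 0.1 rad, released, at rest. Both capacitors upright and at rest (horizontal distance between each of pad_large, toroid, pad_small, clamp_disc and stud_foot below 0.008 m and z of pad_large in the frame of stud_foot between -0.003 and 0.003 m and angle between each of pad_large, toroid, pad_small, clamp_disc, cap_silver, cap_dark's own z axis and vertical below 0.1 rad and linear speed of each of pad_large, toroid, pad_small, clamp_disc, cap_silver, cap_dark below 0.02 m/s and z of toroid in the frame of stud_foot between 0.007 and 0.013 m and z of pad_small in the frame of stud_foot between 0.022 and 0.028 m and z of clamp_disc in the frame of stud_foot between 0.03 and 0.036 m); the robot touches nothing.
It fails at once if a capacitor on the chassis is shifted by more than 15 mm or tipped (distance of any of cap_silver, cap_dark from where it was at the start of the episode above 0.015 m or angle between any of cap_silver, cap_dark's own z axis and vertical above 0.3 rad).
It also fails if it takes over 106 s, if anything falls off the work surface, if the arm or the gripper's body presses on something with over 40 N, if the wrist force passes 120 N, or if a joint passes its speed limit or range.

### The arm

A 6-joint arm with a two-finger parallel gripper is mounted at the origin on a cart in front of the work surface, level with it; the furniture and walls round the work are solid. World frame = base frame: x ahead of the robot, y to its left, z up, the work surface at z = 0. Lengths are in m, angles in rad, forces in N, time in s.
With the tool pointing down it reaches from about 0.375 to 0.9 m from the base axis. Payload 3.1 kg.
Tool frame: the origin (TCP) lies between the finger pads; the fingertips stand 11 mm ahead of it and the grasp point (between the pads) lies 8 mm behind it; z points along the fingers, y is the line along which they close (so a half turn about z gives the same grasp; the last joint's range is limited). The gripper opens to 87 mm and grips with 3 to 60 N. Pads are 19 mm wide; open, the fingers measure 117 mm over their backs; the gripper's body (75 mm by 190 mm) begins 51 mm behind the grasp point.
Start: joints at [-1.313, 0.527, 1.433, -0, 1.181, -0.178], TCP at [0.264, -0.567, 0.234] pointing down, gripper open.
Joint ranges: [-3.08, 3.08], [-0.75, 2.2], [0.22, 2.44], [-1.43, 4.57], [0, 2.65], [-2.85, 2.85]. Speed limits (rad/s): [2.79, 2.79, 3.14, 3.14, 3.14, 3.14].

### API

Orientations are given as a unit quaternion [x, y, z, w].
In Python, from rig import get_obs, camera, hand_in gives the robot as it stands.
- The arm moves only by the shell command python3 -m pendant 'ROWS' [FORCE]. ROWS is JSON, a list that holds one entry, the list of rows, each a list of 7 numbers: the shift along the tool's x, y, z in m, then the turn, a rotation vector about the tool's x, y, z in degrees, then the opening, from 0 (shut) to 1 (fully open). In form: [[[x, y, z, ax, ay, az, fingers], ...]]. A call has exactly 5 rows; each row shifts and turns the commanded pose from where the row before left it, along the tool's axes as they then stand; what a row does not reach is not made up. A row lasts 1/8 s, in which the tool goes at most 62.5 mm and 10.7 degrees, less where a joint would pass 70% of its speed; a pose out of reach is approached as far as the arm can. A call with a gripper value outside its range is refused whole. The fingers move at their own pace and stop on an object; FORCE is the grip in N (left out, the last holds). Time passes only in rows, so rows that do not move let the fingers close, or fill a call up. It gives the time, the measured TCP pose, the force, the opening and the grip force at its end, in the units of the state.
- get_obs(): the state, without advancing time (a new reading comes with each control period).
- camera(name): name is "scene" or "top"; returns a dict with "img" (400x640x3 uint8, red, green, blue), "intrinsics" (3x3 intrinsics, pixels), "R" (3x3) and "t" (3): a world point X has camera coordinates R X + t. Camera axes: x right, y down, z forward; pixel columns grow to the right and rows downward; lengths in m; the calibration is good to about 2 mm. A picture is of the moment at which its call begins. There is no depth.
- hand_in(): hands the job in; it is judged then, once.
The state is a dict: "time": time; "q": joint angles; "joint_velocities": joint speeds; "joint_torque": joint torques, N m; "position": TCP position; "tool_rot": TCP orientation; "ft_force": force on the tool from outside, world axes, zero at the start; "moment": the same for the moment, N m; "grip_width": finger opening in m; "grip_force": force on a finger pad.
Only numpy, scipy, OpenCV 4.12 (cv2) and the standard library are available. Lean on these libraries where they do the work, as an engineer would, in place of code of your own. Each camera call takes 0.05 s, during which the arm holds its last target. There are 200 camera calls.

## Working session

There is one attempt and no reset: what is moved stays moved. The work goes in short steps, Python scripts to look and compute and a shell command to move; the robot and the scene stay as the last step left them, time stands still between calls to the robot, and variables do not carry over. Pictures are saved under pics/ and viewed, at most 18 in all, crops included, and the job is handed in when it is done.

```bash
ls; mkdir -p pics
python3 - <<'E'
from rig import get_obs,camera
import cv2,numpy as np
for n in("scene","top"):
    c=camera(n);cv2.imwrite(f"pics/{n}0.png",c["img"][:,:,::-1]);print(n,c["intrinsics"],c["R"],c["t"], -np.array(c["R"]).T@np.array(c["t"]))
o=get_obs();print(o["time"],o["position"],o["tool_rot"],o["grip_width"])
E
```

```text
pics
scene [[367.96984656   0.         319.27520895]
 [  0.         367.96984656 198.36098639]
 [  0.           0.           1.        ]] [[-0.8163402  -0.57756449  0.00281754]
 [-0.35482756  0.49765868 -0.79147536]
 [ 0.45572589 -0.64711289 -0.61119458]] [0.38577675 0.19010318 1.10041332] [-0.11910792  0.8402961   0.8219417 ]
top [[367.6164072    0.         324.90933213]
 [  0.         367.6164072  198.79652521]
 [  0.           0.           1.        ]] [[-0.00454764 -0.99994411 -0.00954443]
 [-0.99191515  0.00572117 -0.12677382]
 [ 0.12682134  0.00889074 -0.99188573]] [0.01577805 0.47693024 1.08473405] [0.33557865 0.00340447 1.13654509]
0.1 [ 0.26369008 -0.56592511  0.23267333] [ 9.76350470e-01  2.16191555e-01 -4.98373976e-05 -9.83882118e-04] 0.08734234013456141
```

View pics/scene0.png

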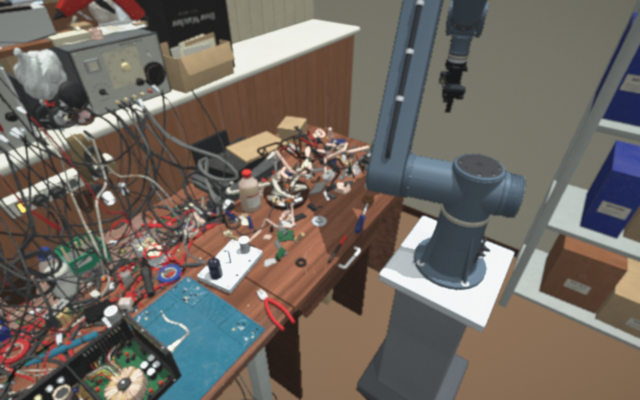

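View pics/top0.png

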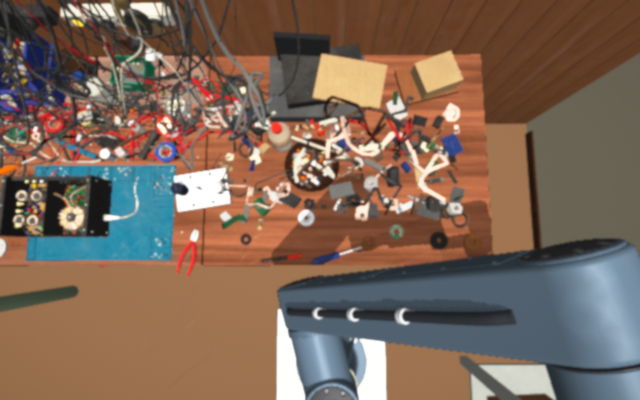

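The top view shows the chassis at about (202,189), a disc at (307,217), a small black ring at (246,239), a green ring at (396,231), a large black ring at (438,240), and brown look-alikes at about (474,243) and (368,243). Next I'll enlarge those areas.

Run:
```python
import cv2,numpy as np
a=cv2.imread("pics/top0.png")
f=lambda x0,x1,y0,y1,k:cv2.resize(a[y0:y1,x0:x1],None,fx=k,fy=k,interpolation=cv2.INTER_CUBIC)
A=f(165,265,160,260,6)[:600];cv2.imwrite("pics/c1.png",A)
cv2.imwrite("pics/c2.png",f(290,490,200,260,4))
```

```text
(no output)
```

View pics/c1.png

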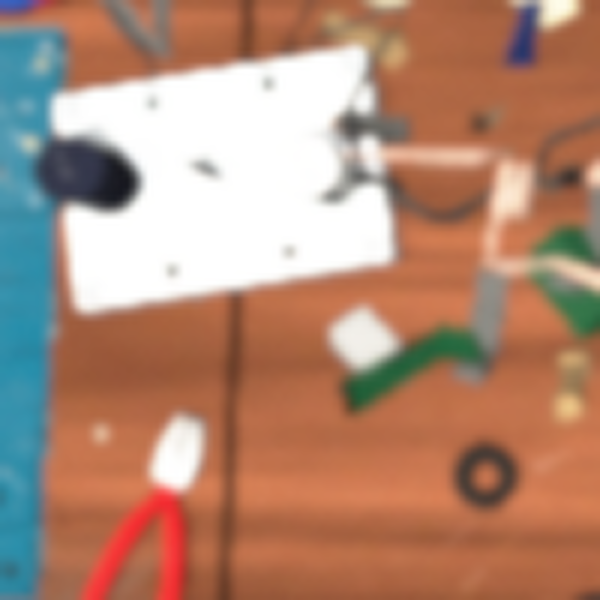

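View pics/c2.png

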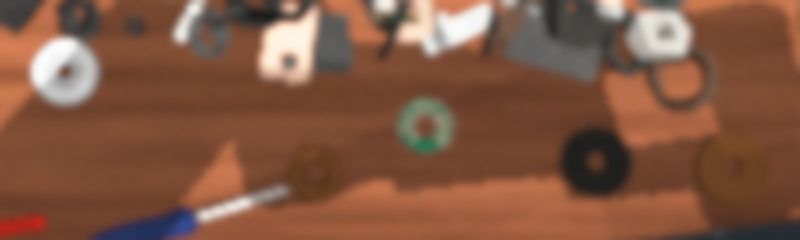

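c1 shows the chassis corners at about (52,95), (370,47), (397,262) and (78,312), the stud streak from (192,163) to (217,175), and the small pad at (486,475). c2 shows the disc at (66,71), the green toroid at (427,125) and the large black pad at (596,162); the brown ones are decoys. I'll refine these positions by code and also check them against the scene camera.

```bash
cat > h.py <<'E'
from rig import get_obs,camera
import cv2,numpy as np
def ray(c,uv,z):
    K,R,t=[np.array(c[k]) for k in("intrinsics","R","t")]
    C=-R.T@t;d=R.T@np.linalg.inv(K)@[uv[0],uv[1],1.];return C+d*(z-C[2])/d[2]
def proj(c,X):
    p=np.array(c["intrinsics"])@(np.array(c["R"])@np.array(X)+np.array(c["t"]));return p[:2]/p[2]
E
python3 - <<'E'
from h import *
c=camera("top");s=camera("scene");img=c["img"].astype(float)
P={"small":((245.6,238.75),.008,34),"disc":((306.2,217.2),.004,50),"tor":((396.4,230.9),.012,43),"large":((438.6,240.1),.010,54)}
for n,(uv,z,D) in P.items():
    u,v=map(int,np.round(uv));r=11
    w=c["img"][v-r:v+r+1,u-r:u+r+1]; 
    lab=cv2.cvtColor(cv2.resize(w,None,fx=8,fy=8,interpolation=cv2.INTER_CUBIC),cv2.COLOR_RGB2LAB).astype(float)
    if n=="disc": m=lab[...,1]<lab[...,1].min()*.5+np.median(lab[...,1])*.5; m=(lab[...,0]>150)
    elif n=="tor": m=lab[...,1]<138
    else: m=np.hypot(lab[...,1]-128,lab[...,2]-128)<14
    nn,l,st,_=cv2.connectedComponentsWithStats(m.astype(np.uint8));i=1+np.argmax(st[1:,4])
    ct=max(cv2.findContours((l==i).astype(np.uint8),0,2)[0],key=len)
    e=cv2.fitEllipse(cv2.convexHull(ct));g=(np.array(e[0])+.5)/8-.5+[u-r,v-r]
    X=ray(c,g,z);d=np.array(e[1])/8*np.linalg.norm(X-[.336,.003,1.137])/367.6*1000
    print(n,g.round(2),X.round(4),d.round(1),D,"hand",ray(c,uv,z).round(4),"scene px",proj(s,X).round(1),"reach",np.hypot(*X[:2]).round(3))
cr=np.array([(52,95),(370,47),(397,262),(78,312)])
W=np.array([ray(c,(q+.5)/6-.5+[165,160],.026) for q in cr]);print(W.round(4),W.mean(0).round(4))
print([np.linalg.norm(W[i]-W[i-1]).round(4) for i in range(4)], [np.degrees(np.arctan2(*(W[b]-W[a])[1::-1])).round(1) for a,b in((1,0),(2,3),(2,1),(3,0))])
M=W.mean(0);print("tip px crop",(proj(c,[M[0],M[1],.079])+.5-[165,160])*6,"tipXY",ray(c,(np.array([192,163])+.5)/6-.5+[165,160],.077))
print("scene stud",proj(s,M),proj(s,[M[0],M[1],.079]))
cv2.imwrite("pics/s1.png",cv2.resize(s["img"][205:295,190:350,::-1],None,fx=5,fy=5,interpolation=cv2.INTER_CUBIC))
E
```

```text
small [245.46 238.83] [0.3578 0.2571 0.008 ] [27.2 28.4] 34 hand [0.3581 0.2567 0.008 ] scene px [300.8 260.6] reach 0.441
disc [304.02 216.43] [0.4258 0.0783 0.004 ] [51.4 65.2] 50 hand [0.4234 0.0716 0.004 ] scene px [317.2 220.5] reach 0.433
tor [395.98 231.01] [ 0.3792 -0.2024  0.012 ] [48.  48.4] 43 hand [ 0.3796 -0.2037  0.012 ] scene px [370.2 184. ] reach 0.43
large [438.62 239.94] [ 0.3517 -0.3313  0.01  ] [52.8 55.9] 54 hand [ 0.3512 -0.3312  0.01  ] scene px [391.9 171.4] reach 0.483
[[0.5529 0.4806 0.026 ]
 [0.577  0.3175 0.026 ]
 [0.4655 0.3005 0.026 ]
 [0.4409 0.462  0.026 ]] [0.5091 0.3901 0.026 ]
[np.float64(0.1135), np.float64(0.1649), np.float64(0.1127), np.float64(0.1634)] [np.float64(98.4), np.float64(98.7), np.float64(8.7), np.float64(9.4)]
tip px crop [187.6496226  162.21364287] tipXY [0.50877532 0.38847407 0.077     ]
scene stud [231.06480127 261.65945295] [228.3483555  248.68514005]
```

View pics/s1.png

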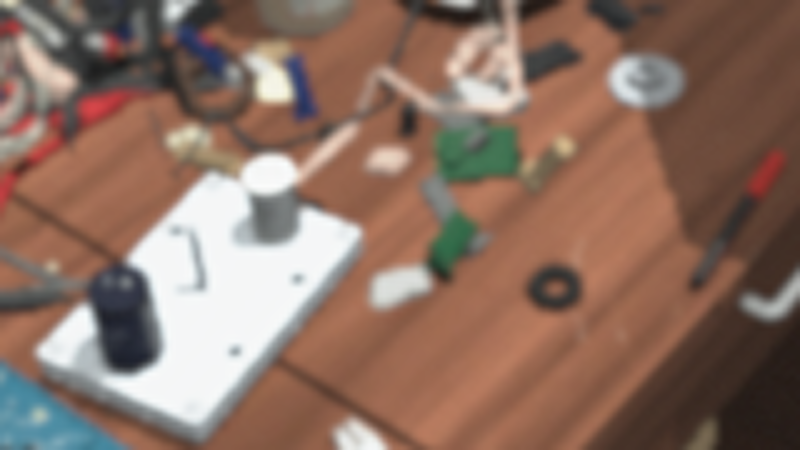

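The scene view agrees: stud foot at crop (205,285) against the predicted (231,261.7) in full-image pixels, small pad at (555,288), disc at (647,80). I'll turn the tool so the fingers close along the chassis x (world 8.6°), then keep that yaw.

```bash
cat >> h.py <<'E'
from scipy.spatial.transform import Rotation as Ro
import sys
def to(x,y,z,yaw=8.6):
    o=get_obs();R=Ro.from_quat(o["tool_rot"]);p=np.array(o["position"])
    # desired: tool y axis at world angle yaw, z down
    a=np.radians(yaw);Y=np.array([np.cos(a),np.sin(a),0]);Z=np.array([0,0,-1.]);D=Ro.from_matrix(np.c_[np.cross(Y,Z),Y,Z])
    print("t",o["time"],"p",p.round(4),"shift mm",(R.inv().apply(np.array([x,y,z])-p)*1000).round(1),"turn",np.degrees((R.inv()*D).as_rotvec()).round(2),"w",round(o["grip_width"],4),"F",np.round(o["ft_force"],1))
if __name__=="__main__": to(*map(float,sys.argv[1:]))
E
python3 -m pendant '[[[0,0,0,0,0,-10.5,0.75],[0,0,0,0,0,-10.5,0.75],[0,0,0,0,0,-10.5,0.75],[0,0,0,0,0,-10.5,0.75],[0,0,0,0,0,-10.5,0.75]]]' 20
python3 -m pendant '[[[0,0,0,0,0,-10.5,0.75],[0,0,0,0,0,-10.5,0.75],[0,0,0,0,0,0,0.75],[0,0,0,0,0,0,0.75],[0,0,0,0,0,0,0.75]]]'
python3 h.py .352 -.331 .08
```

```text
time: 0.82
position: [0.2638, -0.5663, 0.2333]
tool_rot: [0.778, 0.628, 0.0, -0.0]
ft_force: [0.5, -0.5, -0.2]
grip_width: 0.0653
grip_force: 0.0
time: 1.45
position: [0.2639, -0.5665, 0.2335]
tool_rot: [0.654, 0.757, 0.0, -0.0]
ft_force: [-0.1, 0.4, 0.0]
grip_width: 0.0654
grip_force: 0.0
t 1.45 p [ 0.2639 -0.5665  0.2335] shift mm [220.1 121.6 153.5] turn [ 0.   -0.01 -0.21] w 0.0654 F [-0.1  0.4  0. ]
```

```bash
python3 -m pendant '[[[0.044,0.0243,0.03,0,0,0,0.75],[0.044,0.0243,0.03,0,0,0,0.75],[0.044,0.0243,0.03,0,0,0,0.75],[0.044,0.0243,0.03,0,0,0,0.75],[0.044,0.0243,0.0335,0,0,0,0.75]]]'
python3 -m pendant '[[[0,0,0,0,0,0,0.75],[0,0,0,0,0,0,0.75],[0,0,0,0,0,0,0.75],[0,0,0,0,0,0,0.75],[0,0,0,0,0,0,0.75]]]'|grep -v rot
python3 h.py .352 -.331 .013
python3 - <<'E'
from h import *
s=camera("scene");c=camera("top")
f=lambda i,x0,x1,y0,y1,k:cv2.resize(i["img"][y0:y1,x0:x1,::-1],None,fx=k,fy=k,interpolation=cv2.INTER_CUBIC)
cv2.imwrite("pics/p1.png",np.hstack([f(s,350,430,130,230,5),f(c,400,480,190,290,5)]))
E
```

```text
time: 2.08
position: [0.3524, -0.3304, 0.0798]
tool_rot: [0.654, 0.757, -0.0, 0.001]
ft_force: [1.3, -0.1, 0.2]
grip_width: 0.0654
grip_force: 0.0
time: 2.7
position: [0.3516, -0.332, 0.0805]
ft_force: [-0.6, 0.1, 0.4]
grip_width: 0.0653
grip_force: 0.0
t 2.7 p [ 0.3516 -0.332   0.0805] shift mm [ 1.   0.6 67.5] turn [ 0.03  0.07 -0.2 ] w 0.0653 F [-0.6  0.1  0.4]
```

View pics/p1.png

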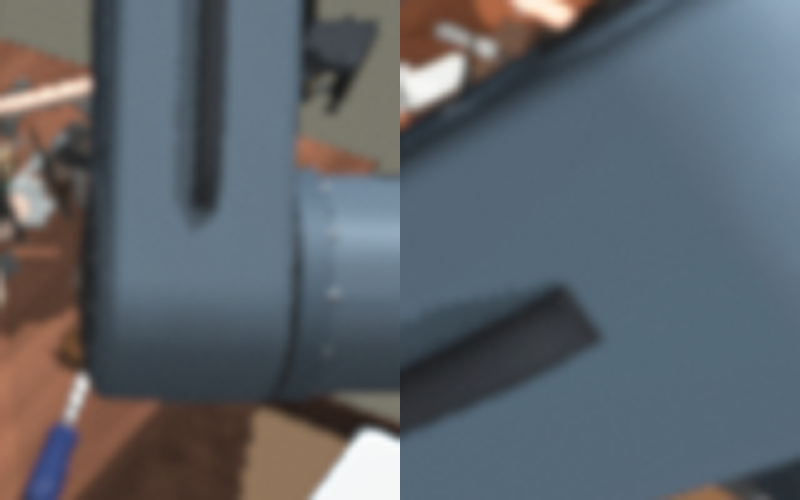

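The arm hides the pad in both views (scene left, top right), so I'll go down on the measured position and grip.

```bash
python3 -m pendant '[[[0,0,0.02,0,0,0,0.75],[0,0,0.02,0,0,0,0.75],[0,0,0.015,0,0,0,0.75],[0,0,0.011,0,0,0,0.75],[0,0,0,0,0,0,0.75]]]'|grep -v rot
python3 -m pendant '[[[0,0,0,0,0,0,0.4],[0,0,0,0,0,0,0.4],[0,0,0,0,0,0,0.4],[0,0,0,0,0,0,0.4],[0,0,0,0,0,0,0.4]]]' 20|grep -v rot
python3 -m pendant '[[[0,0,-0.03,0,0,0,0.4],[0,0,-0.03,0,0,0,0.4],[0,0,-0.03,0,0,0,0.4],[0,0,-0.03,0,0,0,0.4],[0,0,-0.02,0,0,0,0.4]]]'|grep -v rot
python3 h.py .509 .389 .16
```

```text
time: 3.42
position: [0.3514, -0.3307, 0.0133]
ft_force: [0.1, -0.4, 0.6]
grip_width: 0.065
grip_force: 0.0
time: 4.05
position: [0.3518, -0.3313, 0.0144]
ft_force: [1.2, 0.9, 4.3]
grip_width: 0.0534
grip_force: 20.0
time: 4.68
position: [0.3516, -0.3311, 0.1553]
ft_force: [0.6, 0.1, -0.5]
grip_width: 0.0535
grip_force: 20.0
t 4.675 p [ 0.3516 -0.3311  0.1553] shift mm [689.  261.8  -5.2] turn [ 0.02  0.05 -0.13] w 0.0535 F [ 0.6  0.1 -0.5]
```

```bash
for i in 1; do python3 -m pendant '[[[0.0459,0.01745,0,0,0,0,0.4],[0.0459,0.01745,0,0,0,0,0.4],[0.0459,0.01745,0,0,0,0,0.4],[0.0459,0.01745,0,0,0,0,0.4],[0.0459,0.01745,0,0,0,0,0.4]]]'|grep -v rot
python3 -m pendant '[[[0.0459,0.01745,0,0,0,0,0.4],[0.0459,0.01745,0,0,0,0,0.4],[0.0459,0.01745,0,0,0,0,0.4],[0.0459,0.01745,0,0,0,0,0.4],[0.0459,0.01745,0,0,0,0,0.4]]]'|grep -v rot
python3 -m pendant '[[[0.0459,0.01745,0,0,0,0,0.4],[0.0459,0.01745,0,0,0,0,0.4],[0.0459,0.01745,0,0,0,0,0.4],[0.0459,0.01745,0,0,0,0,0.4],[0.0459,0.01745,0,0,0,0,0.4]]]'|grep -v rot
python3 -m pendant '[[[0,0,0,0,0,0,0.4],[0,0,0,0,0,0,0.4],[0,0,0,0,0,0,0.4],[0,0,0,0,0,0,0.4],[0,0,0,0,0,0,0.4]]]'|grep -v rot; done
python3 h.py .509 .389 .105
python3 - <<'E'
from h import *
s=camera("scene");c=camera("top")
f=lambda i,x0,x1,y0,y1,k:cv2.resize(i["img"][y0:y1,x0:x1,::-1],None,fx=k,fy=k,interpolation=cv2.INTER_CUBIC)
cv2.imwrite("pics/p2.png",np.hstack([f(s,180,280,200,300,4),f(c,150,250,140,240,4)]))
o=get_obs();p=o["position"];print([(proj(k,[p[0],p[1],z])).round(1) for k in(s,c) for z in(.16,.155,.147)],proj(s,[.509,.389,.079]),proj(s,[.509,.389,.026]))
E
```

```text
time: 5.3
position: [0.4041, -0.0897, 0.154]
ft_force: [-0.6, -1.4, 0.0]
grip_width: 0.0534
grip_force: 20.0
time: 5.92
position: [0.4564, 0.1503, 0.1539]
ft_force: [1.1, -0.4, 0.7]
grip_width: 0.0536
grip_force: 20.0
time: 6.55
position: [0.5088, 0.3899, 0.1535]
ft_force: [0.2, -1.2, 0.3]
grip_width: 0.0536
grip_force: 20.0
time: 7.18
position: [0.5093, 0.3877, 0.1542]
ft_force: [-0.2, 0.9, -0.6]
grip_width: 0.0536
grip_force: 20.0
t 7.175 p [0.5093 0.3877 0.1542] shift mm [ 1.3 -0.1 49.2] turn [-0.    0.   -0.19] w 0.0536 F [-0.2  0.9 -0.6]
[array([224.4, 226.8]), array([224.7, 228.1]), array([225.1, 230.4]), array([185.8, 181.7]), array([186.5, 182. ]), array([187.6, 182.5])] [228.6732708  248.46076657] [231.37805745 261.43343172]
```

View pics/p2.png

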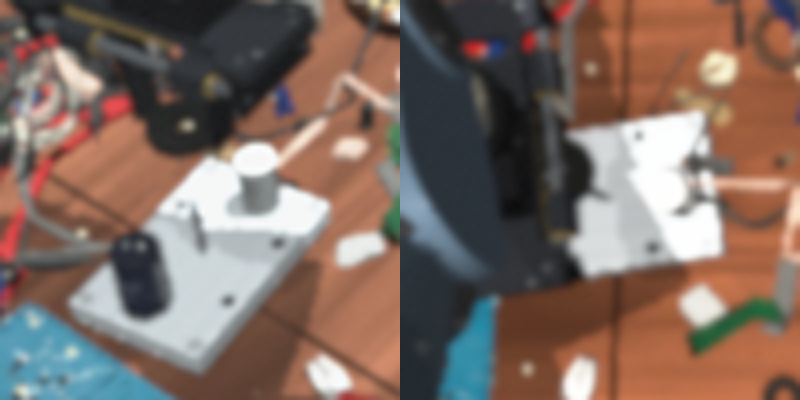

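The scene crop shows the stud from tip (194,203) to foot (204,248) and the black pad above it at about (184,125), as predicted. Now lowering.

```bash
python3 -m pendant '[[[0.001,0,0.015,0,0,0,0.4],[0,0,0.015,0,0,0,0.4],[0,0,0.015,0,0,0,0.4],[0,0,0.013,0,0,0,0.4],[0,0,0,0,0,0,0.4]]]'|grep -v rot
python3 -m pendant '[[[0,0,0.005,0,0,0,0.4],[0,0,0.005,0,0,0,0.4],[0,0,0.005,0,0,0,0.4],[0,0,0.005,0,0,0,0.4],[0,0,0.004,0,0,0,0.4]]]'|grep -v rot
python3 - <<'E'
from h import *
to(.509,.389,.042)
s=camera("scene")
f=lambda i,x0,x1,y0,y1,k:cv2.resize(i["img"][y0:y1,x0:x1,::-1],None,fx=k,fy=k,interpolation=cv2.INTER_CUBIC)
cv2.imwrite("pics/p3.png",f(s,180,280,200,300,5))
E
```

```text
time: 7.9
position: [0.508, 0.389, 0.0942]
ft_force: [-0.2, 0.1, 0.4]
grip_width: 0.053
grip_force: 20.0
time: 8.52
position: [0.5089, 0.3894, 0.0717]
ft_force: [0.1, -0.3, -0.4]
grip_width: 0.0535
grip_force: 20.0
t 8.525 p [0.5089 0.3894 0.0717] shift mm [-0.4  0.  29.7] turn [-0.01  0.   -0.13] w 0.0535 F [ 0.1 -0.3 -0.4]
```

View pics/p3.png

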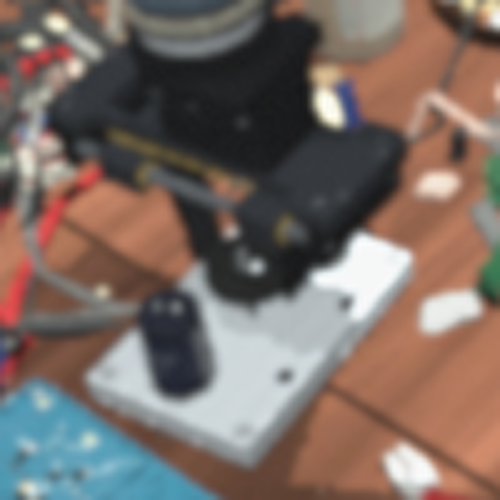

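The pad is 20 mm below the tip with no contact force, so it is threaded. I'll lower it, release and rise.

```bash
python3 -m pendant '[[[0,0,0.008,0,0,0,0.4],[0,0,0.008,0,0,0,0.4],[0,0,0.008,0,0,0,0.4],[0,0,0.005,0,0,0,0.4],[0,0,0,0,0,0,0.4]]]'|grep -v rot
python3 -m pendant '[[[0,0,0,0,0,0,0.75],[0,0,0,0,0,0,0.75],[0,0,0,0,0,0,0.75],[0,0,-0.03,0,0,0,0.75],[0,0,-0.04,0,0,0,0.75]]]'|grep -v rot
python3 -m pendant '[[[0,0,-0.04,0,0,0,0.65],[-0.05,-0.01,-0.01,0,0,0,0.65],[-0.05,-0.01,0,0,0,0,0.65],[-0.05,-0.01,0,0,0,0,0.65],[-0.05,-0.01,0,0,0,0,0.65]]]'|grep -v rot
python3 h.py .379 -.203 .08
```

```text
time: 9.2
position: [0.5088, 0.3894, 0.0425]
ft_force: [0.6, -0.5, -0.1]
grip_width: 0.0535
grip_force: 20.0
time: 9.82
position: [0.5081, 0.389, 0.1127]
ft_force: [0.4, 0.3, 1.0]
grip_width: 0.0651
grip_force: 0.0
time: 10.45
position: [0.4988, 0.1843, 0.1635]
ft_force: [0.9, 1.0, 0.4]
grip_width: 0.0566
grip_force: 0.0
t 10.45 p [0.4988 0.1843 0.1635] shift mm [-365.4 -175.8   83.4] turn [ 0.06  0.01 -0.1 ] w 0.0566 F [0.9 1.  0.4]
```

```bash
python3 -m pendant '[[[-0.0457,-0.022,0,0,0,0,0.65],[-0.0457,-0.022,0,0,0,0,0.65],[-0.0457,-0.022,0,0,0,0,0.65],[-0.0457,-0.022,0.01,0,0,0,0.65],[-0.0457,-0.022,0.01,0,0,0,0.65]]]'|grep -v rot
python3 -m pendant '[[[-0.0457,-0.022,0.02,0,0,0,0.65],[-0.0457,-0.022,0.02,0,0,0,0.65],[-0.0457,-0.022,0.02,0,0,0,0.65],[0,0,0,0,0,0,0.65],[0,0,0,0,0,0,0.65]]]'|grep -v rot
python3 - <<'E'
from h import *
to(.379,-.203,.015)
s=camera("scene");c=camera("top")
f=lambda i,x0,x1,y0,y1,k:cv2.resize(i["img"][y0:y1,x0:x1,::-1],None,fx=k,fy=k,interpolation=cv2.INTER_CUBIC)
cv2.imwrite("pics/p4.png",np.hstack([f(s,190,270,210,290,5),f(s,330,410,140,220,5)]))
print(proj(s,[.379,-.203,.015]),proj(s,[.379,-.203,.0]),proj(s,[.509,.389,.036]))
E
```

```text
time: 11.08
position: [0.4236, -0.0581, 0.1434]
ft_force: [-0.3, 0.5, 0.6]
grip_width: 0.0566
grip_force: 0.0
time: 11.7
position: [0.3783, -0.2014, 0.0832]
ft_force: [0.0, 0.6, -0.0]
grip_width: 0.0565
grip_force: 0.0
t 11.7 p [ 0.3783 -0.2014  0.0832] shift mm [-1.8  0.5 68.2] turn [-0.02 -0.05 -0.18] w 0.0565 F [ 0.   0.6 -0. ]
[370.34940977 183.25713283] [370.00494798 186.46615057] [230.88038967 259.04652352]
```

View pics/p4.png

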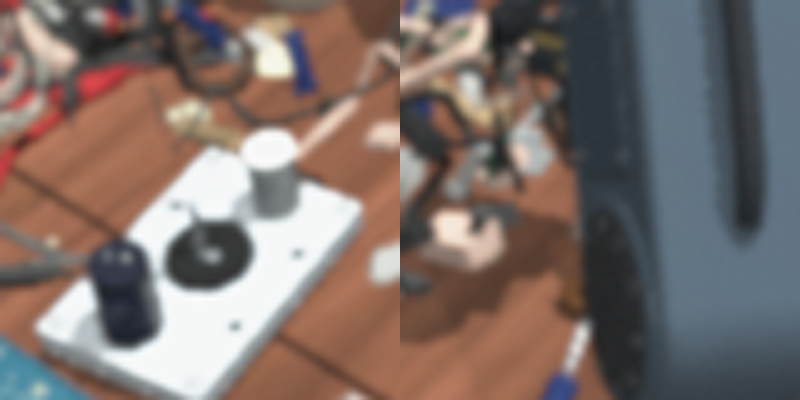

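The large pad lies on the stud at crop (208,255), with both capacitors standing. The toroid itself is hidden by the arm. Now gripping it.

```bash
python3 -m pendant '[[[-0.001,0,0.02,0,0,0,0.65],[0,0,0.02,0,0,0,0.65],[0,0,0.016,0,0,0,0.65],[0,0,0.012,0,0,0,0.65],[0,0,0,0,0,0,0.65]]]'|grep -v rot
python3 -m pendant '[[[0,0,0,0,0,0,0.3],[0,0,0,0,0,0,0.3],[0,0,0,0,0,0,0.3],[0,0,0,0,0,0,0.3],[0,0,0,0,0,0,0.3]]]' 20|grep -v rot
python3 -m pendant '[[[0,0,-0.03,0,0,0,0.3],[0,0,-0.03,0,0,0,0.3],[0,0,-0.03,0,0,0,0.3],[0,0,-0.03,0,0,0,0.3],[0,0,-0.025,0,0,0,0.3]]]'|grep -v rot
python3 h.py .509 .389 .16
```

```text
time: 12.42
position: [0.3789, -0.2018, 0.0148]
ft_force: [-0.2, 0.5, -0.3]
grip_width: 0.0561
grip_force: 0.0
time: 13.05
position: [0.3791, -0.203, 0.0155]
ft_force: [0.3, 1.1, 5.2]
grip_width: 0.0377
grip_force: 20.0
time: 13.68
position: [0.3784, -0.2026, 0.161]
ft_force: [0.7, -0.2, -0.0]
grip_width: 0.0379
grip_force: 19.9
t 13.675 p [ 0.3784 -0.2026  0.161 ] shift mm [565.9 216.2   1. ] turn [-0.01 -0.01 -0.14] w 0.0379 F [ 0.7 -0.2 -0. ]
```

```bash
python3 -m pendant '[[[0.0472,0.018,0,0,0,0,0.3],[0.0472,0.018,0,0,0,0,0.3],[0.0472,0.018,0,0,0,0,0.3],[0.0472,0.018,0,0,0,0,0.3],[0.0472,0.018,0,0,0,0,0.3]]]'|grep -v rot
python3 -m pendant '[[[0.0472,0.018,0,0,0,0,0.3],[0.0472,0.018,0,0,0,0,0.3],[0.0472,0.018,0,0,0,0,0.3],[0.0472,0.018,0,0,0,0,0.3],[0.0472,0.018,0,0,0,0,0.3]]]'|grep -v rot
python3 -m pendant '[[[0.0472,0.018,0,0,0,0,0.3],[0.0472,0.018,0,0,0,0,0.3],[0,0,0,0,0,0,0.3],[0,0,0,0,0,0,0.3],[0,0,0,0,0,0,0.3]]]'|grep -v rot
python3 - <<'E'
from h import *
to(.509,.389,.1)
s=camera("scene");c=camera("top")
f=lambda i,x0,x1,y0,y1,k:cv2.resize(i["img"][y0:y1,x0:x1,::-1],None,fx=k,fy=k,interpolation=cv2.INTER_CUBIC)
cv2.imwrite("pics/p5.png",f(s,180,280,190,290,6))
p=get_obs()["position"];print(proj(s,[p[0],p[1],p[2]-.0155]),proj(s,p))
E
```

```text
time: 14.3
position: [0.4328, 0.0455, 0.1598]
ft_force: [0.6, -1.1, 0.5]
grip_width: 0.0381
grip_force: 19.9
time: 14.92
position: [0.4868, 0.292, 0.1595]
ft_force: [0.2, -0.3, -1.0]
grip_width: 0.0376
grip_force: 19.9
time: 15.55
position: [0.5084, 0.3877, 0.1596]
ft_force: [0.7, -0.5, -0.8]
grip_width: 0.0379
grip_force: 19.9
t 15.55 p [0.5084 0.3877 0.1596] shift mm [ 1.2  0.9 59.6] turn [-0.11  0.05 -0.2 ] w 0.0379 F [ 0.7 -0.5 -0.8]
[225.41180027 231.05630831] [224.5239663  226.78111823]
```

View pics/p5.png

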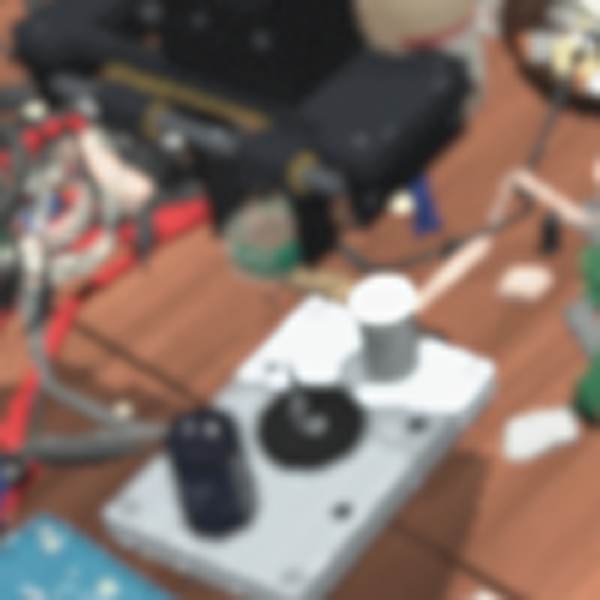

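The toroid hangs over the stud at crop (267,238), near the predicted spot. Lowering it in steps.

```bash
python3 -m pendant '[[[0.001,0.001,0.02,0,0,0,0.3],[0,0,0.02,0,0,0,0.3],[0,0,0.016,0,0,0,0.3],[0,0,0,0,0,0,0.3],[0,0,0,0,0,0,0.3]]]'|grep -v rot
python3 -m pendant '[[[0,0,0.004,0,0,0,0.3],[0,0,0.004,0,0,0,0.3],[0,0,0.004,0,0,0,0.3],[0,0,0.004,0,0,0,0.3],[0,0,0.004,0,0,0,0.3]]]'
python3 - <<'E'
from h import *
to(.509,.389,.052)
s=camera("scene")
f=lambda i,x0,x1,y0,y1,k:cv2.resize(i["img"][y0:y1,x0:x1,::-1],None,fx=k,fy=k,interpolation=cv2.INTER_CUBIC)
cv2.imwrite("pics/p6.png",f(s,190,270,210,290,6))
E
```

```text
time: 16.27
position: [0.5104, 0.3905, 0.1046]
ft_force: [-0.7, -0.2, -0.6]
grip_width: 0.0377
grip_force: 19.9
time: 16.9
position: [0.5098, 0.3904, 0.0837]
tool_rot: [0.653, 0.757, -0.0, -0.0]
ft_force: [-0.1, 0.1, -0.8]
grip_width: 0.038
grip_force: 19.9
t 16.9 p [0.5098 0.3904 0.0837] shift mm [-1.3 -1.  31.7] turn [-0.01  0.   -0.13] w 0.038 F [-0.1  0.1 -0.8]
```

View pics/p6.png

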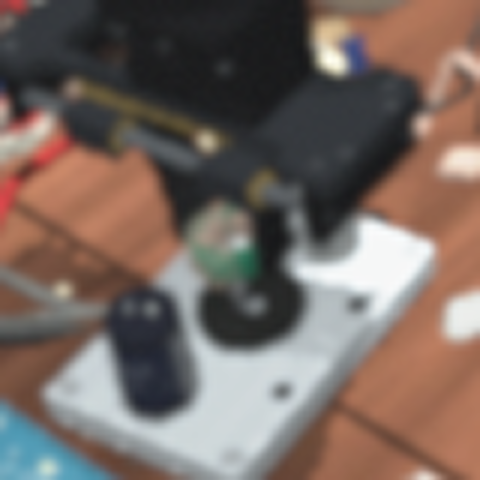

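The stud tip shows inside the hole at crop (240,243), so it is threaded. Lower, release, rise and head for the small pad.

```bash
python3 -m pendant '[[[-0.001,-0.001,0.008,0,0,0,0.3],[0,0,0.008,0,0,0,0.3],[0,0,0.008,0,0,0,0.3],[0,0,0.006,0,0,0,0.3],[0,0,0,0,0,0,0.3]]]'|grep -v rot
python3 -m pendant '[[[0,0,0,0,0,0,0.65],[0,0,0,0,0,0,0.65],[0,0,0,0,0,0,0.65],[0,0,-0.03,0,0,0,0.65],[0,0,-0.04,0,0,0,0.65]]]'|grep -v rot
python3 -m pendant '[[[0,0,-0.03,0,0,0,0.55],[-0.05,-0.04,0,0,0,0,0.55],[-0.05,-0.04,0,0,0,0,0.55],[0,0,0,0,0,0,0.55],[0,0,0,0,0,0,0.55]]]'|grep -v rot
python3 - <<'E'
from h import *
to(.358,.257,.08)
s=camera("scene");c=camera("top")
f=lambda i,x0,x1,y0,y1,k:cv2.resize(i["img"][y0:y1,x0:x1,::-1],None,fx=k,fy=k,interpolation=cv2.INTER_CUBIC)
cv2.imwrite("pics/p7.png",np.hstack([f(s,200,260,220,290,6),f(s,270,340,210,280,6)]))
for z in(0,.004,.008):print(proj(s,[.358,.257,z]),proj(s,[.4234,.0716,z]))
E
```

```text
time: 17.58
position: [0.5086, 0.3891, 0.0533]
ft_force: [-0.1, -0.0, -0.8]
grip_width: 0.0377
grip_force: 19.9
time: 18.2
position: [0.5082, 0.3888, 0.1238]
ft_force: [0.3, -0.4, -0.3]
grip_width: 0.0563
grip_force: 0.0
time: 18.82
position: [0.4473, 0.2815, 0.1548]
ft_force: [0.9, -0.2, 0.5]
grip_width: 0.048
grip_force: 0.0
t 18.825 p [0.4473 0.2815 0.1548] shift mm [-11.3 -92.1  74.5] turn [ 0.15 -0.04 -0.18] w 0.048 F [ 0.9 -0.2  0.5]
[300.86184185 262.40477296] [318.91660144 220.63967763]
[300.82451162 261.48371539] [318.91922911 219.74742382]
[300.7870143  260.55853506] [318.92186711 218.85165777]
```

View pics/p7.png

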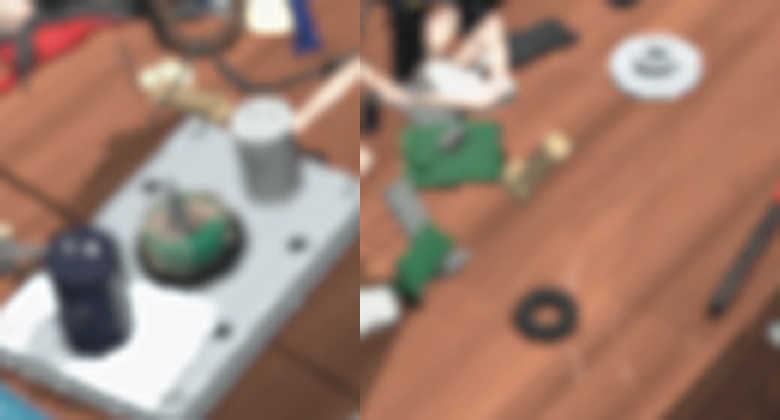

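The toroid is seated at crop (190,235). The small pad shows at (546,315) and the disc at (656,66), both matching the top-view positions, with clear space around each. Picking the small pad.

```bash
python3 -m pendant '[[[-0.005,-0.046,0.01,0,0,0,0.55],[-0.006,-0.046,0.03,0,0,0,0.55],[0,0,0.03,0,0,0,0.55],[0,0,0,0,0,0,0.55],[0,0,0,0,0,0,0.55]]]'|grep -v rot
python3 h.py .3578 .2575 .013
```

```text
time: 19.55
position: [0.3587, 0.2578, 0.0845]
ft_force: [1.2, 0.2, -0.1]
grip_width: 0.0477
grip_force: 0.0
t 19.55 p [0.3587 0.2578 0.0845] shift mm [-0.3 -1.2 71.5] turn [ 0.15 -0.04 -0.1 ] w 0.0477 F [ 1.2  0.2 -0.1]
```

```bash
python3 -m pendant '[[[0,-0.001,0.02,0,0,0,0.55],[0,0,0.02,0,0,0,0.55],[0,0,0.02,0,0,0,0.55],[0,0,0.0115,0,0,0,0.55],[0,0,0,0,0,0,0.55]]]'|grep -v rot
python3 -m pendant '[[[0,0,0,0,0,0,0.2],[0,0,0,0,0,0,0.2],[0,0,0,0,0,0,0.2],[0,0,0,0,0,0,0.2],[0,0,0,0,0,0,0.2]]]' 15|grep -v rot
python3 -m pendant '[[[0,0,-0.03,0,0,0,0.2],[0,0,-0.03,0,0,0,0.2],[0,0,-0.03,0,0,0,0.2],[0,0,-0.03,0,0,0,0.2],[0,0,-0.03,0,0,0,0.2]]]'|grep -v rot
python3 h.py .509 .389 .16
```

```text
time: 20.18
position: [0.3566, 0.257, 0.0125]
ft_force: [0.3, -0.5, -0.5]
grip_width: 0.0479
grip_force: 0.0
time: 20.8
position: [0.3562, 0.2569, 0.0131]
ft_force: [-0.1, 0.2, 5.8]
grip_width: 0.0324
grip_force: 15.0
time: 21.42
position: [0.3553, 0.2564, 0.1635]
ft_force: [0.1, -1.1, -1.0]
grip_width: 0.0322
grip_force: 15.0
t 21.425 p [0.3553 0.2564 0.1635] shift mm [108.5 171.6   3.3] turn [-0.04  0.01 -0.13] w 0.0322 F [ 0.1 -1.1 -1. ]
```

```bash
python3 -m pendant '[[[0.0217,0.0343,0,0,0,0,0.2],[0.0217,0.0343,0,0,0,0,0.2],[0.0217,0.0343,0,0,0,0,0.2],[0.0217,0.0343,0,0,0,0,0.2],[0.0217,0.0343,0,0,0,0,0.2]]]'|grep -v rot
python3 -m pendant '[[[0,0,0.02,0,0,0,0.2],[0,0,0.02,0,0,0,0.2],[0,0,0.01,0,0,0,0.2],[0,0,0,0,0,0,0.2],[0,0,0,0,0,0,0.2]]]'|grep -v rot
python3 - <<'E'
from h import *
to(.509,.389,.09)
s=camera("scene")
f=lambda i,x0,x1,y0,y1,k:cv2.resize(i["img"][y0:y1,x0:x1,::-1],None,fx=k,fy=k,interpolation=cv2.INTER_CUBIC)
cv2.imwrite("pics/p8.png",f(s,195,265,215,285,8))
p=get_obs()["position"];print(proj(s,[p[0],p[1],p[2]-.009]),proj(s,p))
E
```

```text
time: 22.05
position: [0.5097, 0.3898, 0.1621]
ft_force: [0.2, 0.2, 1.0]
grip_width: 0.032
grip_force: 15.0
time: 22.68
position: [0.5098, 0.3894, 0.1133]
ft_force: [-1.1, -0.2, 0.2]
grip_width: 0.0323
grip_force: 15.0
t 22.675 p [0.5098 0.3894 0.1133] shift mm [-0.3 -0.9 23.3] turn [ 0.07 -0.02 -0.13] w 0.0323 F [-1.1 -0.2  0.2]
[226.93762313 241.89947526] [226.44465417 239.54469299]
```

View pics/p8.png

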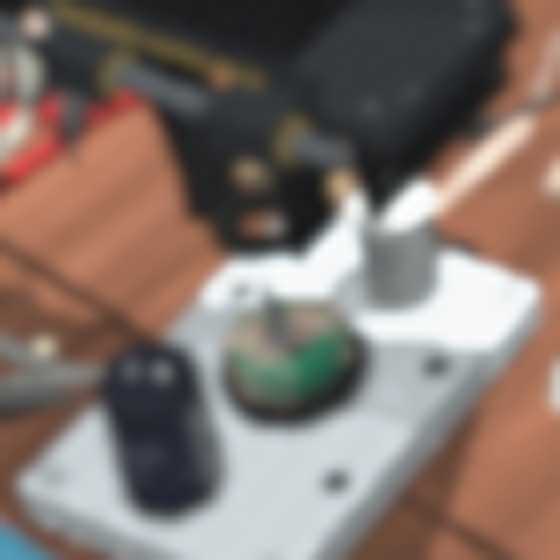

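The pad's hole is at crop (260,222), within half a pixel of the prediction. Lowering.

```bash
python3 -m pendant '[[[0,-0.001,0.01,0,0,0,0.2],[0,0,0.008,0,0,0,0.2],[0,0,0.006,0,0,0,0.2],[0,0,0.006,0,0,0,0.2],[0,0,0,0,0,0,0.2]]]'|grep -v rot
python3 -m pendant '[[[0,0,0.004,0,0,0,0.2],[0,0,0.005,0,0,0,0.2],[0,0,0.005,0,0,0,0.2],[0,0,0.003,0,0,0,0.2],[0,0,0,0,0,0,0.2]]]'|grep -v rot
```

```text
time: 23.35
position: [0.5081, 0.3889, 0.0818]
ft_force: [-0.4, -0.5, -0.0]
grip_width: 0.0327
grip_force: 15.0
time: 23.98
position: [0.5082, 0.3889, 0.0652]
ft_force: [-0.6, 0.8, 0.2]
grip_width: 0.0324
grip_force: 15.0
```

```bash
python3 -m pendant '[[[0,0,0,0,0,0,0.55],[0,0,0,0,0,0,0.55],[0,0,0,0,0,0,0.55],[0,0,-0.03,0,0,0,0.55],[0,0,-0.04,0,0,0,0.55]]]'|grep -v rot
python3 -m pendant '[[[0,0,-0.02,0,0,0,0.48],[-0.05,-0.02,0,0,0,0,0.48],[-0.05,-0.02,0,0,0,0,0.48],[-0.05,-0.02,0,0,0,0,0.48],[-0.05,-0.02,0,0,0,0,0.48]]]'|grep -v rot
python3 - <<'E'
from h import *
to(.4234,.0716,.08)
s=camera("scene");c=camera("top")
f=lambda i,x0,x1,y0,y1,k:cv2.resize(i["img"][y0:y1,x0:x1,::-1],None,fx=k,fy=k,interpolation=cv2.INTER_CUBIC)
cv2.imwrite("pics/p9.png",np.hstack([f(s,200,260,220,290,6),f(s,290,350,190,260,6)]))
E
```

```text
time: 24.6
position: [0.5076, 0.3886, 0.1351]
ft_force: [0.3, 0.5, -0.3]
grip_width: 0.0475
grip_force: 0.0
time: 25.22
position: [0.4585, 0.1781, 0.1559]
ft_force: [0.7, -0.7, 0.0]
grip_width: 0.0412
grip_force: 0.0
t 25.225 p [0.4585 0.1781 0.1559] shift mm [-100.1  -50.5   75.9] turn [ 0.07  0.01 -0.1 ] w 0.0412 F [ 0.7 -0.7  0. ]
```

View pics/p9.png

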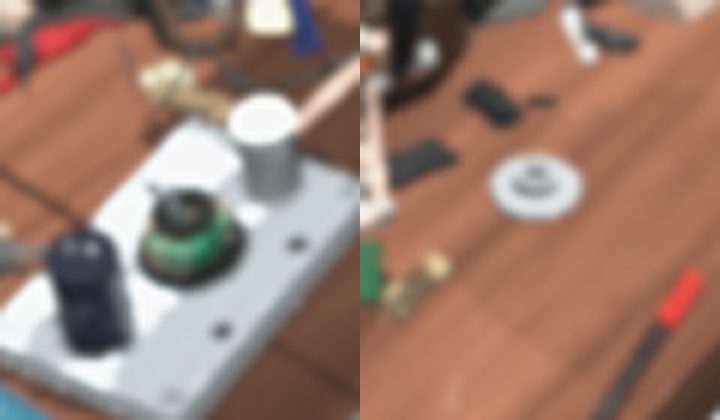

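The small pad is stacked at crop (182,213). The disc is clear at (537,187), with nothing within finger reach. Now gripping its hub.

```bash
python3 -m pendant '[[[-0.05,-0.025,0,0,0,0,0.48],[-0.05,-0.025,0.01,0,0,0,0.48],[0,0,0.03,0,0,0,0.48],[0,0,0.03,0,0,0,0.48],[0,0,0,0,0,0,0.48]]]'|grep -v rot
python3 -m pendant '[[[0,0,0,0,0,0,0.48],[0,0,0,0,0,0,0.48],[0,0,0,0,0,0,0.48],[0,0,0,0,0,0,0.48],[0,0,0,0,0,0,0.48]]]'|grep -v rot
python3 h.py .4234 .0716 .0175
```

```text
time: 25.95
position: [0.4234, 0.0735, 0.0844]
ft_force: [-0.3, 0.8, 0.6]
grip_width: 0.0418
grip_force: 0.0
time: 26.58
position: [0.4241, 0.0732, 0.0858]
ft_force: [0.1, 0.2, 0.2]
grip_width: 0.0416
grip_force: 0.0
t 26.575 p [0.4241 0.0732 0.0858] shift mm [-1.5 -1.  68.3] turn [ 0.03  0.   -0.13] w 0.0416 F [0.1 0.2 0.2]
```

```bash
python3 -m pendant '[[[-0.0015,-0.001,0.02,0,0,0,0.48],[0,0,0.02,0,0,0,0.48],[0,0,0.018,0,0,0,0.48],[0,0,0.01,0,0,0,0.48],[0,0,0,0,0,0,0.48]]]'|grep -v rot
python3 -m pendant '[[[0,0,0,0,0,0,0.15],[0,0,0,0,0,0,0.15],[0,0,0,0,0,0,0.15],[0,0,0,0,0,0,0.15],[0,0,0,0,0,0,0.15]]]' 30|grep -v rot
python3 -m pendant '[[[0,0,-0.03,0,0,0,0.15],[0,0,-0.03,0,0,0,0.15],[0,0,-0.03,0,0,0,0.15],[0,0,-0.03,0,0,0,0.15],[0,0,-0.03,0,0,0,0.15]]]'|grep -v rot
python3 h.py .509 .389 .16
```

```text
time: 27.2
position: [0.423, 0.0716, 0.0171]
ft_force: [0.1, -0.4, -0.1]
grip_width: 0.0415
grip_force: 0.0
time: 27.82
position: [0.4237, 0.0716, 0.018]
ft_force: [-0.4, 0.6, 6.0]
grip_width: 0.0244
grip_force: 30.0
time: 28.45
position: [0.4226, 0.0716, 0.1683]
ft_force: [0.3, -0.4, -0.4]
grip_width: 0.0246
grip_force: 30.0
t 28.45 p [0.4226 0.0716 0.1683] shift mm [301.2 132.2   8.3] turn [-0.05 -0.01 -0.13] w 0.0246 F [ 0.3 -0.4 -0.4]
```

```bash
python3 -m pendant '[[[0.043,0.0189,0,0,0,0,0.15],[0.043,0.0189,0,0,0,0,0.15],[0.043,0.0189,0,0,0,0,0.15],[0.043,0.0189,0,0,0,0,0.15],[0.043,0.0189,0,0,0,0,0.15]]]'|grep -v rot
python3 -m pendant '[[[0.043,0.0189,0,0,0,0,0.15],[0.043,0.0189,0,0,0,0,0.15],[0,0,0.025,0,0,0,0.15],[0,0,0.02,0,0,0,0.15],[0,0,0,0,0,0,0.15]]]'|grep -v rot
python3 -m pendant '[[[0,0,0,0,0,0,0.15],[0,0,0,0,0,0,0.15],[0,0,0,0,0,0,0.15],[0,0,0,0,0,0,0.15],[0,0,0,0,0,0,0.15]]]'|grep -v rot
python3 - <<'E'
from h import *
to(.509,.389,.0785)
s=camera("scene")
f=lambda i,x0,x1,y0,y1,k:cv2.resize(i["img"][y0:y1,x0:x1,::-1],None,fx=k,fy=k,interpolation=cv2.INTER_CUBIC)
cv2.imwrite("pics/p10.png",f(s,195,265,215,285,8))
p=get_obs()["position"];print(proj(s,[p[0],p[1],p[2]-.0155]),proj(s,[p[0],p[1],p[2]-.0035]))
E
```

```text
time: 29.08
position: [0.4847, 0.2995, 0.1671]
ft_force: [1.2, -0.7, -1.2]
grip_width: 0.0244
grip_force: 30.0
time: 29.7
position: [0.5077, 0.3879, 0.1201]
ft_force: [-0.3, 0.4, -0.7]
grip_width: 0.0244
grip_force: 30.0
time: 30.32
position: [0.5099, 0.3888, 0.1228]
ft_force: [0.1, -1.1, 0.3]
grip_width: 0.024
grip_force: 30.0
t 30.325 p [0.5099 0.3888 0.1228] shift mm [ 0.3 -0.9 44.3] turn [ 0.02 -0.01 -0.13] w 0.024 F [ 0.1 -1.1  0.3]
[227.01255284 241.05390631] [226.35378561 237.8983955 ]
```

View pics/p10.png

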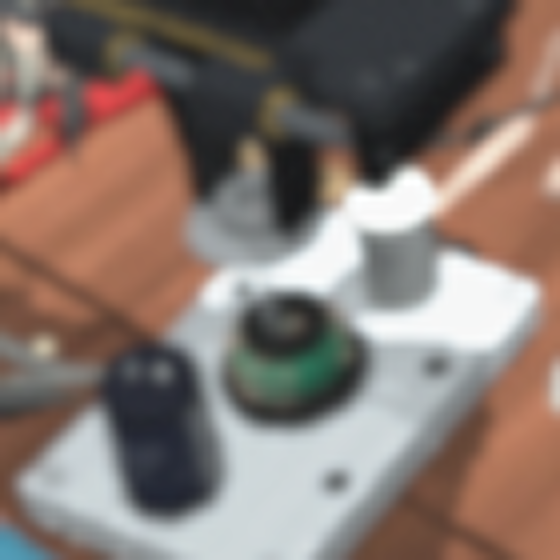

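The flange's left edge (~187) and bottom (~268) sit slightly off prediction, so I'll overlay the expected flange to measure the offset.

Run:
```python
from h import *
p=np.mean([get_obs()["position"] for _ in range(1)],0)
s=camera("scene");k=12;x0,y0=205,215
im=cv2.resize(s["img"][y0:y0+45,x0:x0+50,::-1],None,fx=k,fy=k,interpolation=cv2.INTER_CUBIC)
th=np.linspace(0,2*np.pi,90)
for z,r,col in((-.0175,.025,(0,0,255)),(-.0135,.025,(0,255,255)),(-.0035,.013,(0,255,0))):
    q=np.array([(proj(s,[p[0]+r*np.cos(a),p[1]+r*np.sin(a),p[2]+z])+.5-[x0,y0])*k for a in th]).round().astype(int)
    cv2.polylines(im,[q],True,col,1)
cv2.imwrite("pics/p11.png",im)
```

```text
(no output)
```

View pics/p11.png

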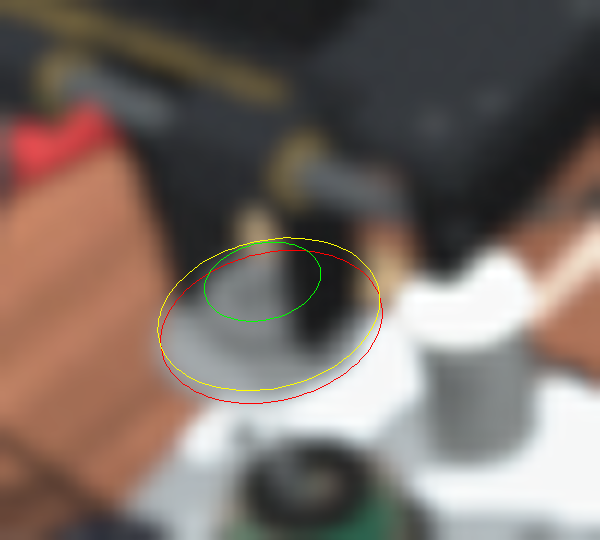

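The overlay fits, so the disc is centred in the fingers. Lowering onto the stack.

```bash
python3 -m pendant '[[[0,-0.0005,0.012,0,0,0,0.15],[0,0,0.008,0,0,0,0.15],[0,0,0.005,0,0,0,0.15],[0,0,0.005,0,0,0,0.15],[0,0,0,0,0,0,0.15]]]'|grep -v rot
python3 -m pendant '[[[0,0,0.004,0,0,0,0.15],[0,0,0.004,0,0,0,0.15],[0,0,0.003,0,0,0,0.15],[0,0,0.003,0,0,0,0.15],[0,0,0,0,0,0,0.15]]]'|grep -v rot
```

```text
time: 31.05
position: [0.5091, 0.3886, 0.092]
ft_force: [-0.6, -0.4, -0.7]
grip_width: 0.0244
grip_force: 30.0
time: 31.68
position: [0.5091, 0.3886, 0.0782]
ft_force: [0.2, 0.3, -1.4]
grip_width: 0.0238
grip_force: 30.0
```

```bash
python3 -m pendant '[[[0,0,0.0005,0,0,0,0.48],[0,0,0,0,0,0,0.48],[0,0,0,0,0,0,0.48],[0,0,0,0,0,0,0.48],[0,0,-0.02,0,0,0,0.48]]]'|grep -v rot
python3 -m pendant '[[[0,0,-0.03,0,0,0,0.48],[0,0,-0.04,0,0,0,0.48],[-0.05,-0.02,0,0,0,0,0.48],[-0.05,-0.02,0,0,0,0,0.48],[-0.05,-0.02,0,0,0,0,0.48]]]'|grep -v rot
python3 - <<'E'
from h import *
s=camera("scene");k=10;x0,y0=200,225
im=cv2.resize(s["img"][y0:y0+58,x0:x0+60,::-1],None,fx=k,fy=k,interpolation=cv2.INTER_CUBIC)
th=np.linspace(0,2*np.pi,90)
for z,r,col in((.059,.025,(0,0,255)),(.073,.013,(0,255,0)),(.026,.027,(255,0,0))):
    q=np.array([(proj(s,[.509+r*np.cos(a),.389+r*np.sin(a),z])+.5-[x0,y0])*k for a in th]).round().astype(int)
    cv2.polylines(im,[q],True,col,1)
cv2.imwrite("pics/p12.png",im)
E
```

```text
time: 32.3
position: [0.5081, 0.388, 0.0972]
ft_force: [0.2, 0.6, -0.4]
grip_width: 0.0413
grip_force: 0.0
time: 32.92
position: [0.4722, 0.2304, 0.1698]
ft_force: [0.8, -0.3, -0.4]
grip_width: 0.0414
grip_force: 0.0
```

View pics/p12.png

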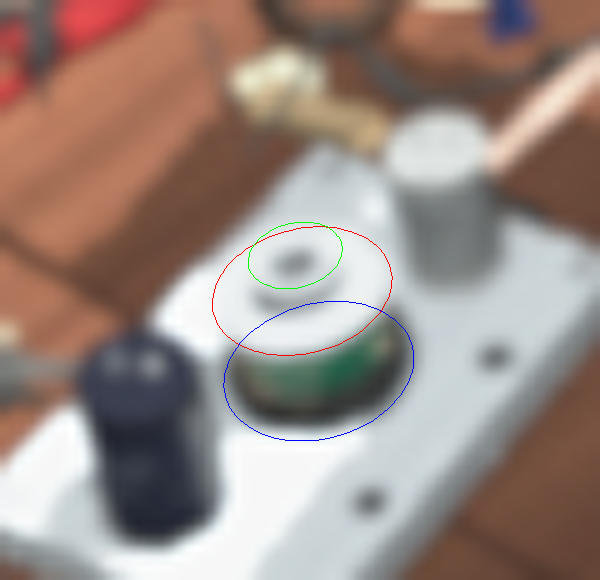

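The picture shows the disc lying flat, hub up, on the stack within the expected outlines, and both capacitors upright. Handing in.

```bash
python3 -c "
from rig import hand_in
print(hand_in())"
```

```text
the job is handed in; nothing more can be done
None
```

I stacked the large pad, toroid, small pad and clamping disc (hub up) on the stud, let go of everything, and handed the job in after about 33 s; the last picture showed the stack flat and both capacitors upright, but no verdict came back.

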